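Sort returned hub canisters by heft

ROBOT

A 6-joint arm with a two-finger parallel gripper is mounted at the origin on the work surface. World frame = base frame: x ahead of the robot, y to its left, z up, the work surface at z = 0. Lengths are in m, angles in degrees, forces in N, time in s.
With the tool pointing down it reaches from about 0.4 to 0.825 m from the base axis. Payload 7 kg.
Tool frame: the origin (TCP) lies midway between the tips of the shut fingers; the grasp point (between the pads) lies 19 mm behind it; z points along the fingers, y is the line along which they close (so a half turn about z gives the same grasp; the last joint's range is limited). The gripper opens to 88 mm and grips with 3 to 60 N. Pads are 19 mm wide; open, the fingers measure 130 mm over their backs; the gripper's body (78 mm by 193 mm) begins 47 mm behind the grasp point.
Start: joints at [81.423, 20.546, 0.682, 0, -70.136, -16.507], TCP at [0.286, 0.611, 0.227] pointing down, gripper open.
Joint ranges: [-176.03, 176.03], [-82.01, 121.73], [-58.28, 71.71], [-173.87, 95.51], [-174.79, -0.11], [-173.66, 173.66]. Speed limits (degrees/s): [136.94, 136.94, 172.46, 180, 180, 180].

INTERFACE

Orientations are given as [roll, pitch, yaw] about the fixed x, y, z axes, in that order (R = Rz(yaw) Ry(pitch) Rx(roll)).
In Python, from plant import ctrl, viewer, close_job gives the robot as it stands. The module is installed in compiled form; this text tells all that it offers.
- The arm moves only by the tool step_arm, never from a script. Its argument "moves" is a list that holds one entry, the list of rows, each a list of 5 numbers: the shift along the world's x, y, z in cm, then the turn about the world's z in rad, then the finger opening in cm, from 0 to 8.76. In form: [[[tx, ty, tz, twist, grip], ...]]. A call has 1 to 10 rows; each row shifts and turns the commanded pose from where the row before left it; what a row does not reach is not made up. A row lasts 1/10 s, in which the tool goes at most 50 mm and 8.59 degrees, less where a joint would pass 70% of its speed; a pose out of reach is approached as far as the arm can. A call with a gripper value outside its range is refused whole. The fingers move at their own pace and stop on an object; the grip force is fixed at half the most. Time passes only in rows, so rows that do not move let the fingers close. It gives the time, the measured TCP pose, the force, the opening and the grip force at its end, in the units of the state.
- ctrl.get_obs(): the state, without advancing time (a new reading comes with each control period).
- viewer.snapshot(name): name is "scene" or "top" or "wrist"; returns (picture, depth): 384x512x3 uint8, blue, green, red; 384x512 float32, m along the optical axis (not along the pixel's ray), 0 where there is no reading.
- viewer.camera_info(name): a dict with "camera_matrix" (3x3 intrinsics, pixels), "eye" and "orientation" of the camera in the world. Camera axes: x right, y down, z forward; pixel columns grow to the right and rows downward; lengths in m; the calibration is good to about 2 mm. A picture is of the moment at which its call begins: read the wrist's pose just before it. camera_info takes no time and is no camera call; for the wrist camera it gives the pose at the moment of the call.
- close_job(): hands the job in; it is judged then, once.
The state is a dict: "clock": time; "joint_pos": joint angles; "qvel": joint speeds; "tau": joint torques, N m; "tool_pos": TCP position; "orientation": TCP orientation; "force": force on the tool from outside, world axes, zero at the start; "moment": the same for the moment, N m; "opening": finger opening in m; "gripper_force": force on a finger pad.
Only numpy, scipy, OpenCV 4.12 (cv2) and the standard library are available. Lean on these libraries where they do the work, as an engineer would, in place of code of your own. Each camera call takes 0.05 s, during which the arm holds its last target. There are 200 camera calls.

TASK

Three identical unmarked canisters came back on the dark mat: one holds a solid hub (heaviest), one a hollow hub (about half of that), one is empty. Lift them just off the mat to judge them by weight, then stand the solid-hub one fully home in the free well of the red tote's nest plate and the hollow-hub one fully home in the free well of the blue tote's, and let the empty one stand upright on the mat. The plates lie loose in the totes, so feel for the well with light pressure and never press so hard that a plate bottoms out on its rubber; leave the scanner, tape dispenser and tape roll where they are.

Things in the scene. Friction and masses are not known exactly. Their poses are not given: they have to be found in the camera images.
- can_a: one of three canisters alike to the eye: white cylinder, 56 mm diameter, 85 mm tall, 3 mm chamfer at the foot, black lid (also 56 mm) from 61 mm up. Origin: centre of the underside, z up its axis. Stands on the mat. Weight in all, changing from case to case and not visible: empty 0.15 kg, hollow hub 0.38 to 0.42 kg, solid hub 0.67 to 0.77 kg; the hub can shift a few mm inside
- can_b: one of three canisters alike to the eye: white cylinder, 56 mm diameter, 85 mm tall, 3 mm chamfer at the foot, black lid (also 56 mm) from 61 mm up. Origin: centre of the underside, z up its axis. Stands on the mat. Weight in all, changing from case to case and not visible: empty 0.15 kg, hollow hub 0.38 to 0.42 kg, solid hub 0.67 to 0.77 kg; the hub can shift a few mm inside
- can_c: one of three canisters alike to the eye: white cylinder, 56 mm diameter, 85 mm tall, 3 mm chamfer at the foot, black lid (also 56 mm) from 61 mm up. Origin: centre of the underside, z up its axis. Stands on the mat. Weight in all, changing from case to case and not visible: empty 0.15 kg, hollow hub 0.38 to 0.42 kg, solid hub 0.67 to 0.77 kg; the hub can shift a few mm inside
- red_tote: fixed red tote, 300 mm (x) by 200 mm (y), rim 70 mm high, 4 mm walls. Origin: centre of its underside on the bench. In it a grey nest plate, 280 by 180 mm, top 52 mm above the bench, lies up to 6 mm off centre in x and in y. It resists sliding up to 14 N and sinks on rubber 1 mm per 2.2 N, springing back, bottoming out at 10 mm. A canister (lid 109 mm high) fills its other well, at x -70 mm
- blue_tote: fixed blue tote, 300 mm (x) by 200 mm (y), rim 70 mm high, 4 mm walls. Origin: centre of its underside on the bench. In it a grey nest plate, 280 by 180 mm, top 52 mm above the bench, lies up to 6 mm off centre in x and in y. It resists sliding up to 14 N and sinks on rubber 1 mm per 2.2 N, springing back, bottoming out at 10 mm. A canister (lid 109 mm high) fills its other well, at x -70 mm
- red_well (a point): middle of the mouth of the red tote's free well, level with the plate's top 52 mm above the bench, as it would be with the plate centred: a point fixed to the tote (70 mm towards its +x); the real well lies up to 6 mm off in the tote's x and y. Round, 59 mm across, sharp-edged, 28 mm deep: floor 24 mm above the bench (up to 3.5 mm lower under a canister's weight)
- blue_well (a point): middle of the mouth of the blue tote's free well, level with the plate's top 52 mm above the bench, as it would be with the plate centred: a point fixed to the tote (70 mm towards its +x); the real well lies up to 6 mm off in the tote's x and y. Round, 59 mm across, sharp-edged, 28 mm deep: floor 24 mm above the bench (up to 3.5 mm lower under a canister's weight)
- red_nest (a joint): how far the red tote's nest plate has sunk on its rubber, m: 0 unloaded, 0.010 bottomed out; 0.45 mm per newton on it (empty canister 0.7 mm, hollow hub 1.7 to 1.9, solid hub 3.0 to 3.4)
- blue_nest (a joint): how far the blue tote's nest plate has sunk on its rubber, m: 0 unloaded, 0.010 bottomed out; 0.45 mm per newton on it (empty canister 0.7 mm, hollow hub 1.7 to 1.9, solid hub 3.0 to 3.4)
- mat: dark rubber mat fixed flat on the bench between the totes, 340 mm (its x) by 220 mm, 3 mm thick. Origin: centre of its underside
- scanner: black handheld barcode scanner lying on its side, head 100 by 62 by 45 mm, handle 115 mm. Origin under its head. Bystander
- dispenser: black desk tape dispenser with a brown roll, 160 by 70 by 98 mm. Origin: centre of its underside. Bystander
- tape_roll: brown roll of parcel tape lying flat, 96 mm across, 48 mm high. Origin: centre of its underside. Bystander
Mind the look-alikes: they are no part of the job. Leave any yellow look-alike of the can_c alone. Leave any orange or purple look-alike of the can_b alone.

How it is judged:
By the outcome, as a careful person would: the job done as asked, in the order asked, and still so for the second after the job is handed in, with the robot touching nothing.
It also fails if it takes over 72 s, if anything falls off the work surface, if the arm or the gripper's body presses on something with over 40 N, if the wrist force passes 120 N, or if a joint passes its speed limit or range.

## Working session

There is one attempt and no reset: what is moved stays moved. The work goes in short steps, Python scripts to look and compute and a tool call to move; the robot and the scene stay as the last step left them, time stands still between calls to the robot, and variables do not carry over. Pictures are saved under pics/ and viewed, at most 10 in all, crops included, and the job is handed in when it is done.

Besides the shell and the picture viewer there is one more tool, called after "Emit:" by a JSON object that holds its "op" and its "data". step_arm: Moves the arm, as the interface text tells. Its arguments: {"type":"object","properties":{"moves":{"type":"array","items":{"type":"array","items":{"type":"array","items":{"type":"number"}}}}},"required":["moves"]}

```bash
mkdir -p pics; cat > h.py <<'E'
import numpy as np, cv2
from plant import ctrl, viewer, close_job
from scipy.spatial.transform import Rotation as R
def cam(n):
    i=viewer.camera_info(n); return np.array(i["camera_matrix"]),np.array(i["eye"]),i["orientation"]
def rot(o):
    o=np.array(o); return o if o.shape==(3,3) else R.from_euler("xyz",o,degrees=True).as_matrix()
def ray(c,u,v,z):
    K,e,o=c; d=rot(o)@np.linalg.inv(K)@np.array([u,v,1.]); return e+d*(z-e[2])/d[2]
def cloud(c,dep):
    K,e,o=c; v,u=np.indices(dep.shape); p=np.stack([u,v,np.ones_like(u)],-1)@np.linalg.inv(K).T*dep[...,None]
    return p@rot(o).T+e
E
python3 - <<'E'
from h import *
print(ctrl.get_obs())
for n in ("scene","top"):
    c=cam(n); print(n,c)
    p,d=viewer.snapshot(n); cv2.imwrite(f"pics/{n}0.png",p); np.save(n+"0.npy",d)
    print((d>0).mean())
E
```

```text
{'clock': 0.0, 'joint_pos': array([ 8.14221250e+01,  2.05931668e+01,  6.34207085e-01, -2.03362558e-02,
       -7.01351983e+01, -1.65079499e+01]), 'qvel': array([ 0.1034139 , -0.12234358,  0.04720669,  0.07770985,  0.07481301,
       -0.06602384]), 'tau': array([-1.51809985e-03, -5.82716274e+01,  2.93045425e+01,  6.99707955e+00,
        6.85101666e-03, -1.68971201e-04]), 'tool_pos': array([0.285989  , 0.61088835, 0.22560575]), 'orientation': array([ 1.79904291e+02, -8.42825896e-03, -2.50927439e+01]), 'force': array([-0.31366423, -1.13533916, -0.48073304]), 'moment': array([-0.00968832,  0.05405861,  0.03795382]), 'gripper_force': 0.0, 'opening': 0.08792238404568407}
scene (array([[414.73912377,   0.        , 252.60373661],
       [  0.        , 414.73912377, 190.79016267],
       [  0.        ,   0.        ,   1.        ]]), array([ 1.39496795, -0.80723193,  0.8175955 ]), array([-122.53550273,    0.8030476 ,   48.18011417]))
0.9949595133463541
top (array([[468.44449565,   0.        , 248.36493601],
       [  0.        , 468.44449565, 195.97753621],
       [  0.        ,   0.        ,   1.        ]]), array([ 0.37772321, -0.0328092 ,  1.63557643]), array([-174.05627314,   -0.55315308,  -90.14113657]))
0.9961293538411459
```

View pics/top0.png

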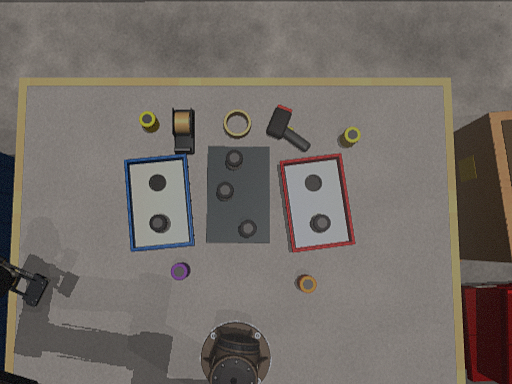

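View pics/scene0.png

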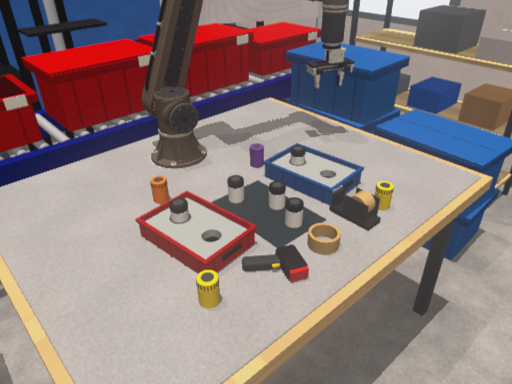

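The top view shows mat canisters at (234,158), (225,191), (248,229), free wells at (157,183) in blue and (313,183) in red, and filled wells below those. The scene view agrees with this.

```bash
python3 - <<'E'
from h import *
c=cam("top"); p=cv2.imread("pics/top0.png"); d=np.load("top0.npy"); P=cloud(c,d)
def blob(m,u,v):
    n,l,s,ce=cv2.connectedComponentsWithStats(m.astype(np.uint8)); k=l[v,u]; return l==k,s[k],ce[k]
for n,(u,v) in dict(c1=(234,158),c2=(225,191),c3=(248,229)).items():
    Q=P[v-13:v+14,u-13:u+14].reshape(-1,3); Q=Q[(Q[:,2]>.078)]
    (x,y),r=cv2.minEnclosingCircle(Q[:,:2].astype(np.float32)); print(n,len(Q),Q.mean(0),np.median(Q[:,2]),(x,y),r)
g=p.max(2)
for n,(u,v) in dict(blue=(157,183),red=(313,183)).items():
    m,s,ce=blob(g<120,u,v); w=ray(c,ce[0],ce[1],.052)
    print(n,s,ce,w,"floor z",P[v,u,2],"plate z",P[v-16,u,2],"r px->mm",np.sqrt(s[4]/np.pi)*(1.6356-.052)/468*1e3)
for n,(u,v) in dict(blueF=(160,223),redF=(320,223)).items():
    Q=P[v-13:v+14,u-13:u+14].reshape(-1,3); Q=Q[(Q[:,2]>.095)]; print(n,len(Q),Q.mean(0))
h=cv2.cvtColor(p,cv2.COLOR_BGR2HSV)
for n,lo,hi in (("blue",100,125),("red",0,8)):
    m=((h[...,0]>=lo)&(h[...,0]<=hi)&(h[...,1]>90)); m[:140]=0;m[260:]=0;m[:,:110]=0;m[:,370:]=0
    ii=np.argwhere(m)[:,::-1]; Q=np.array([ray(c,a,b,.07)[:2] for a,b in ii],np.float32); print(n,cv2.minAreaRect(Q))
E
```

```text
c1 226 [ 0.66185422 -0.00156887  0.12975623] 0.08905692635316342 (0.5382091999053955, -0.014819057658314705) 0.16159114241600037
c2 226 [0.55931963 0.02948692 0.10153188] 0.08796112260926203 (0.48169589042663574, 0.005016522482037544) 0.11073951423168182
c3 225 [ 0.43377118 -0.04638491  0.10908115] 0.088590919030338 (0.4200296401977539, -0.03978222608566284) 0.0429772287607193
blue [149 174  17  18 241] [157.09128631 182.27385892] [0.58989747 0.26198588 0.052     ] floor z 0.02285329628718258 plate z 0.05382870775369275 r px->mm 29.63693072076342
red [305 174  17  18 237] [312.96624473 182.51476793] [ 0.58844569 -0.26915848  0.052     ] floor z 0.018997400761943117 plate z 0.05206385881927611 r px->mm 29.389951992249177
blueF 239 [0.45156651 0.24620775 0.11541475]
redF 241 [ 0.450314   -0.28403472  0.12243056]
blue ((0.5225432515144348, 0.25287291407585144), (0.311886727809906, 0.2107814997434616), 5.592411518096924)
red ((0.5224623680114746, -0.1117686927318573), (0.5805884599685669, 0.3359185755252838), 89.23331451416016)
```

```bash
python3 - <<'E'
from h import *
c=cam("top"); d=np.load("top0.npy"); P=cloud(c,d); P2=cloud(cam("scene"),np.load("scene0.npy"))
for n,(u,v) in dict(c1=(234,158),c2=(225,191),c3=(248,229)).items():
    Q=P[v-13:v+14,u-13:u+14].reshape(-1,3); Q=Q[(Q[:,2]>.08)&(Q[:,2]<.096)]; m=np.median(Q,0)
    Q=Q[np.linalg.norm(Q-m,axis=1)<.033]; S=P2.reshape(-1,3); S=S[(abs(S[:,2]-.088)<.004)&(np.linalg.norm(S[:,:2]-m[:2],axis=1)<.035)]
    print(n,len(Q),Q.mean(0),(Q.min(0)+Q.max(0))/2, "scene",len(S),(S.min(0)+S.max(0))/2)
E
```

```text
c1 216 [ 0.66960835 -0.00073571  0.08853721] [ 6.70572243e-01 -2.14208437e-04  8.81109615e-02] scene 148 [6.70509714e-01 4.02108531e-05 8.81284532e-02]
c2 217 [0.56106056 0.03009867 0.08802715] [0.56251611 0.02957221 0.08815974] scene 121 [0.56285613 0.03050909 0.08771036]
c3 214 [ 0.43483536 -0.04679607  0.08829231] [ 0.43592935 -0.04675608  0.08798395] scene 114 [ 0.43732375 -0.04396797  0.08795143]
```

Emit:
{"op": "step_arm", "data": {"moves": [[[1, -5, 0, 0, 8.7], [1, -5, 0, 0, 8.7], [1, -5, 0, 0, 8.7], [1, -5, 0, 0, 8.7], [1, -5, 0, 0, 8.7], [1, -5, 0, 0, 8.7], [1, -5, 0, 0, 8.7], [1, -5, 0, 0, 8.7], [1, -5, 0, 0, 8.7], [1, -5, 0, 0, 8.7]]]}}

```text
clock: 1.1
tool_pos: [0.3839, 0.1191, 0.2267]
orientation: [-180.0, -0.0, -25.0]
force: [1.1, -0.5, 0.3]
opening: 0.0872
gripper_force: 0.0
```

Emit:
{"op": "step_arm", "data": {"moves": [[[1.5, -4, 0, 0, 8.7], [1.5, -4, 0, 0, 8.7], [1, -4, 0, 0, 8.7], [1, -3.7, 0, 0, 8.7], [0, 0, -3, 0, 8.7], [0, 0, -4, 0, 8.7], [0, 0, -2, 0, 8.7], [0, 0, 0, 0, 8.7], [0, 0, 0, 0, 8.7]]]}}

```text
clock: 2.0
tool_pos: [0.4344, -0.036, 0.137]
orientation: [180.0, 0.0, -25.1]
force: [0.8, 0.5, -0.3]
opening: 0.087
gripper_force: 0.0
```

```bash
python3 - <<'E'
from h import *
print(ctrl.get_obs()["tool_pos"]); c=cam("wrist"); p,d=viewer.snapshot("wrist"); cv2.imwrite("pics/w0.png",p); P=cloud(c,d).reshape(-1,3)
for m in ((.436,-.046),(.562,.03),(.67,0)):
    S=P[(abs(P[:,2]-.088)<.004)&(np.linalg.norm(P[:,:2]-m,axis=1)<.036)]; print(len(S), (S.min(0)+S.max(0))/2 if len(S) else 0,S.max(0)-S.min(0) if len(S) else 0)
E
```

```text
[ 0.43443083 -0.03604083  0.13699963]
3437 [ 0.43323671 -0.0441371   0.08683767] [0.05545883 0.05587226 0.00562941]
4723 [0.56018217 0.03246305 0.0869121 ] [0.05561774 0.05603608 0.00580557]
0 0 0
```

View pics/w0.png

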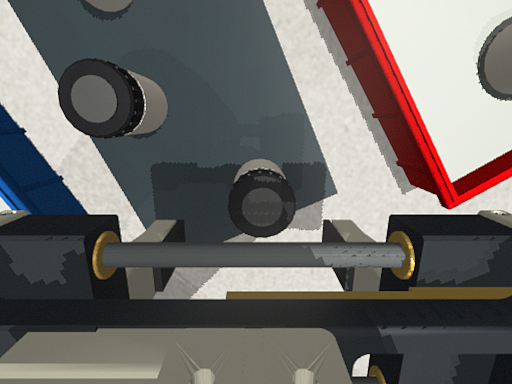

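The wrist view shows the near canister at (262,200), between the fingers, and the next one at (105,98). Its depth fits give the near one at (0.434,-0.045).

Emit:
{"op": "step_arm", "data": {"moves": [[[0, -0.9, -3, 0, 8.7], [0, 0, -3, 0, 8.7], [0, 0, -2.5, 0, 8.7], [0, 0, 0, 0, 8.7], [0, 0, 0, 0, 5.2], [0, 0, 0, 0, 5.2], [0, 0, 0, 0, 5.2], [0, 0, 0, 0, 5.2], [0, 0, 0, 0, 5.2]]]}}

```text
clock: 2.95
tool_pos: [0.435, -0.0447, 0.0523]
orientation: [-179.9, -0.1, -25.1]
force: [0.2, 1.1, 5.2]
opening: 0.0554
gripper_force: 30.0
```

Emit:
{"op": "step_arm", "data": {"moves": [[[0, 0, 0.4, 0, 5.2], [0, 0, 0.8, 0, 5.2], [0, 0, 0.8, 0, 5.2], [0, 0, 0, 0, 5.2], [0, 0, 0, 0, 5.2], [0, 0, 0, 0, 5.2]]]}}

```text
clock: 3.55
tool_pos: [0.434, -0.045, 0.0714]
orientation: [180.0, 0.0, -25.1]
force: [0.0, -0.5, -3.8]
opening: 0.0555
gripper_force: 30.0
```

Emit:
{"op": "step_arm", "data": {"moves": [[[0, 0, 0, 0, 5.2], [0, 0, 0, 0, 5.2]]]}}

```text
clock: 3.75
tool_pos: [0.434, -0.045, 0.0713]
orientation: [180.0, 0.0, -25.1]
force: [-0.0, 0.5, -4.4]
opening: 0.0551
gripper_force: 30.0
```

Emit:
{"op": "step_arm", "data": {"moves": [[[0, 0, 0, 0, 5.2]]]}}

```text
clock: 3.85
tool_pos: [0.4341, -0.045, 0.0714]
orientation: [180.0, 0.0, -25.1]
force: [-0.0, -0.3, -3.9]
opening: 0.0554
gripper_force: 30.0
```

Emit:
{"op": "step_arm", "data": {"moves": [[[0, 0, -0.8, 0, 5.2], [0, 0, -0.8, 0, 5.2], [0, 0, -0.3, 0, 5.2], [0, 0, 0, 0, 8.7], [0, 0, 0, 0, 8.7], [0, 0, 0, 0, 8.7], [0, 0, 3, 0, 8.7], [0, 0, 4, 0, 8.7], [4, 2.6, 0, 0, 8.7], [4, 2.6, 0, 0, 8.7]]]}}

```text
clock: 4.85
tool_pos: [0.5161, 0.0077, 0.1256]
orientation: [-179.7, -0.3, -25.1]
force: [1.6, -0.5, -0.4]
opening: 0.0867
gripper_force: 0.0
```

Emit:
{"op": "step_arm", "data": {"moves": [[[4, 2.4, 0, 0, 8.7], [0.7, 0, 0, 0, 8.7], [0, 0, -3, 0, 8.7], [0, 0, -3.6, 0, 8.7], [0, 0, 0, 0, 8.7], [0, 0, 0, 0, 5.2], [0, 0, 0, 0, 5.2], [0, 0, 0, 0, 5.2], [0, 0, 0, 0, 5.2], [0, 0, 0, 0, 5.2]]]}}

```text
clock: 5.85
tool_pos: [0.5623, 0.0316, 0.0578]
orientation: [-179.9, -0.1, -25.1]
force: [0.5, 1.8, 5.5]
opening: 0.0555
gripper_force: 30.0
```

Emit:
{"op": "step_arm", "data": {"moves": [[[0, 0, 0.4, 0, 5.2], [0, 0, 0.8, 0, 5.2], [0, 0, 0.8, 0, 5.2], [0, 0, 0, 0, 5.2], [0, 0, 0, 0, 5.2], [0, 0, 0, 0, 5.2], [0, 0, 0, 0, 5.2]]]}}

```text
clock: 6.55
tool_pos: [0.5609, 0.0309, 0.0762]
orientation: [180.0, 0.0, -25.1]
force: [0.0, -0.4, -6.0]
opening: 0.0555
gripper_force: 30.0
```

Emit:
{"op": "step_arm", "data": {"moves": [[[0, 0, 0, 0, 5.2]]]}}

```text
clock: 6.65
tool_pos: [0.561, 0.031, 0.0763]
orientation: [180.0, 0.0, -25.1]
force: [-0.1, -0.3, -7.1]
opening: 0.056
gripper_force: 30.0
```

Emit:
{"op": "step_arm", "data": {"moves": [[[0, 0, -0.8, 0, 5.2], [0, 0, -0.8, 0, 5.2], [0, 0, -0.4, 0, 5.2], [0, 0, 0, 0, 8.7], [0, 0, 0, 0, 8.7], [0, 0, 0, 0, 8.7], [0, 0, 3, 0, 8.7], [0, 0, 4, 0, 8.7], [4, -1, 0, 0, 8.7], [4, -1, 0, 0, 8.7]]]}}

```text
clock: 7.65
tool_pos: [0.6433, 0.0114, 0.1295]
orientation: [-179.8, -0.2, -25.0]
force: [0.6, 1.1, -0.4]
opening: 0.0866
gripper_force: 0.0
```

Emit:
{"op": "step_arm", "data": {"moves": [[[2.8, -1, 0, 0, 8.7], [0, 0, 0, 0, 8.7], [0, 0, -3, 0, 8.7], [0, 0, -4, 0, 8.7], [0, 0, 0, 0, 8.7], [0, 0, 0, 0, 5.2], [0, 0, 0, 0, 5.2], [0, 0, 0, 0, 5.2], [0, 0, 0, 0, 5.2], [0, 0, 0, 0, 5.2]]]}}

```text
clock: 8.65
tool_pos: [0.6699, 0.0012, 0.0579]
orientation: [-179.9, -0.1, -25.1]
force: [-0.2, 1.3, 3.7]
opening: 0.0554
gripper_force: 30.0
```

Emit:
{"op": "step_arm", "data": {"moves": [[[0, 0, 0.4, 0, 5.2], [0, 0, 0.8, 0, 5.2], [0, 0, 0.8, 0, 5.2], [0, 0, 0, 0, 5.2], [0, 0, 0, 0, 5.2], [0, 0, 0, 0, 5.2], [0, 0, 0, 0, 5.2]]]}}

```text
clock: 9.35
tool_pos: [0.669, 0.001, 0.0762]
orientation: [180.0, 0.0, -25.1]
force: [-0.8, -0.2, -1.2]
opening: 0.0556
gripper_force: 30.0
```

Emit:
{"op": "step_arm", "data": {"moves": [[[0, 0, 0, 0, 5.2]]]}}

```text
clock: 9.45
tool_pos: [0.669, 0.001, 0.0762]
orientation: [180.0, 0.0, -25.1]
force: [0.2, -0.6, -1.2]
opening: 0.0555
gripper_force: 30.0
```

Emit:
{"op": "step_arm", "data": {"moves": [[[0, 0, -0.8, 0, 5.2], [0, 0, -0.8, 0, 5.2], [0, 0, -0.4, 0, 5.2], [0, 0, 0, 0, 8.7], [0, 0, 0, 0, 8.7], [0, 0, 0, 0, 8.7], [0, 0, 3, 0, 8.7], [0, 0, 4, 0, 8.7], [-4, 1, 0, 0, 8.7], [-4, 1, 0, 0, 8.7]]]}}

```text
clock: 10.45
tool_pos: [0.5894, 0.0212, 0.127]
orientation: [-179.9, -0.1, -25.2]
force: [-0.4, 1.3, -0.8]
opening: 0.0868
gripper_force: 0.0
```

Emit:
{"op": "step_arm", "data": {"moves": [[[-2.8, 1, 0, 0, 8.7], [0, 0, 0, 0, 8.7], [0, 0, -3, 0, 8.7], [0, 0, -4, 0, 8.7], [0, 0, 0, 0, 8.7], [0, 0, 0, 0, 5.2], [0, 0, 0, 0, 5.2], [0, 0, 0, 0, 5.2], [0, 0, 0, 0, 5.2], [0, 0, 0, 0, 5.2]]]}}

```text
clock: 11.45
tool_pos: [0.5618, 0.031, 0.0576]
orientation: [-180.0, -0.1, -25.1]
force: [-1.6, -0.7, 4.1]
opening: 0.0554
gripper_force: 30.0
```

Emit:
{"op": "step_arm", "data": {"moves": [[[0, 0, 1, 0, 5.2], [0, 0, 3, 0, 5.2], [0, 0, 4, 0, 5.2], [0, 0, 4, 0, 5.2], [0, -2, 2, 0, 5.2], [-1, -4, 0, 0, 5.2], [-1.5, -5, 0, 0, 5.2], [-1.5, -5, 0, 0, 5.2], [-2, -5, 0, 0, 5.2], [0, -3, 0, 0, 5.2]]]}}

```text
clock: 12.45
tool_pos: [0.5001, -0.2031, 0.1963]
orientation: [180.0, 0.2, -25.2]
force: [0.5, 1.1, -7.3]
opening: 0.0553
gripper_force: 30.0
```

Emit:
{"op": "step_arm", "data": {"moves": [[[0, -2, 0, 0, 5.2], [0, 0, 0, 0, 5.2], [0, 0, 0, 0, 5.2], [0, 0, 0, 0, 5.2]]]}}

```text
clock: 12.85
tool_pos: [0.5035, -0.2205, 0.1963]
orientation: [-180.0, 0.1, -25.1]
force: [-0.6, 0.6, -6.7]
opening: 0.0558
gripper_force: 30.0
```

```bash
cat > well.py <<'E'
from h import *
import sys
n=sys.argv[1]; m=np.array([float(a) for a in sys.argv[2:4]])
print(ctrl.get_obs()["tool_pos"]); c=cam("wrist"); p,d=viewer.snapshot("wrist"); cv2.imwrite(f"pics/{n}.png",p); P=cloud(c,d)
near=(np.linalg.norm(P[...,:2]-m,axis=2)<.05)&(d>0)
pl=near&(abs(P[...,2]-.052)<.01); print("plate z",np.median(P[pl][:,2]),pl.sum())
mk=(near&(P[...,2]<.046)).astype(np.uint8)
k,l,s,ce=cv2.connectedComponentsWithStats(mk); j=1+s[1:,4].argmax(); print(s[j],ce[j])
cn=max(cv2.findContours((l==j).astype(np.uint8),0,cv2.CHAIN_APPROX_NONE)[0],key=len)[:,0]
Q=np.array([ray(c,u,v,.052)[:2] for u,v in cn],np.float32)
print("ellipse",cv2.fitEllipse(Q),"mean",ray(c,*ce[j],.052))
E
python3 well.py w1 .5885 -.269
```

```text
[ 0.5034817  -0.22048502  0.19627764]
plate z 0.05077106158075828 5021
[ 232   64   54   58 2453] [258.52221769  92.89767631]
ellipse ((0.5882474780082703, -0.2668377757072449), (0.05646444857120514, 0.05661735683679581), 35.238739013671875) mean [ 0.58886592 -0.26711628  0.052     ]
```

View pics/w1.png

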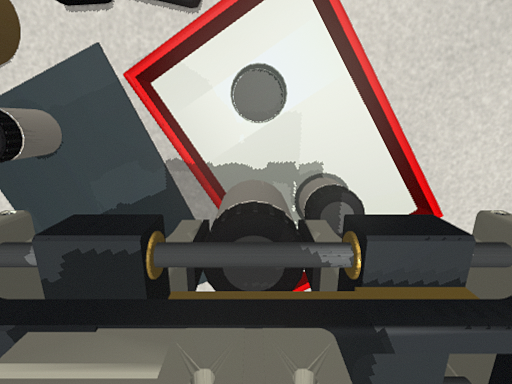

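The wrist view shows the free red well at (258,93), and ray-cast it lies at about (0.588,-0.267), which agrees with the top camera. Now moving over it.

Emit:
{"op": "step_arm", "data": {"moves": [[[4, -2.2, 0, 0, 5.2], [4, -2.2, 0, 0, 5.2], [0.5, -0.4, 0, 0, 5.2], [0, 0, -3, 0, 5.2], [0, 0, -3, 0, 5.2], [0, 0, -2.3, 0, 5.2], [0, 0, 0, 0, 5.2], [0, 0, 0, 0, 5.2], [0, 0, 0, 0, 5.2]]]}}

```text
clock: 13.8
tool_pos: [0.5904, -0.2691, 0.1155]
orientation: [-180.0, -0.2, -25.0]
force: [-0.1, -0.8, -6.4]
opening: 0.0555
gripper_force: 30.0
```

Emit:
{"op": "step_arm", "data": {"moves": [[[0, 0, -0.2, 0, 5.2], [0, 0, -0.2, 0, 5.2], [0, 0, -0.2, 0, 5.2], [0, 0, -0.2, 0, 5.2], [0, 0, -0.2, 0, 5.2], [0, 0, 0, 0, 5.2], [0, 0, 0, 0, 5.2]]]}}

```text
clock: 14.5
tool_pos: [0.5893, -0.2693, 0.1039]
orientation: [-180.0, -0.0, -25.1]
force: [0.4, 1.0, -3.4]
opening: 0.0552
gripper_force: 30.0
```

Emit:
{"op": "step_arm", "data": {"moves": [[[0, 0, -0.2, 0, 5.2], [0, 0, -0.2, 0, 5.2], [0, 0, 0, 0, 5.2], [0, 0, 0, 0, 5.2], [0, 0, 0, 0, 5.2]]]}}

```text
clock: 15.0
tool_pos: [0.5898, -0.2693, 0.1002]
orientation: [-180.0, -0.1, -25.1]
force: [2.5, 2.2, 1.4]
opening: 0.0554
gripper_force: 30.0
```

Emit:
{"op": "step_arm", "data": {"moves": [[[0, 0, 0, 0, 5.2]]]}}

```text
clock: 15.1
tool_pos: [0.5897, -0.2692, 0.1001]
orientation: [-180.0, -0.1, -25.1]
force: [3.1, 1.9, 1.8]
opening: 0.0555
gripper_force: 30.0
```

```bash
python3 - <<'E'
from h import *
o=ctrl.get_obs(); print(o["tool_pos"],o["force"],o["moment"])
E
```

```text
[ 0.58973946 -0.26924506  0.10013955] [3.06714832 1.863182   1.75937831] [ 0.72440104 -1.33028355 -0.01328303]
```

Emit:
{"op": "step_arm", "data": {"moves": [[[0.07, 0.04, 0, 0, 5.2], [0.07, 0.04, 0, 0, 5.2], [0.06, 0.04, 0, 0, 5.2], [0, 0, 0, 0, 5.2], [0, 0, 0, 0, 5.2], [0, 0, 0, 0, 5.2]]]}}

```text
clock: 15.7
tool_pos: [0.5906, -0.2679, 0.0988]
orientation: [180.0, 0.1, -25.1]
force: [3.6, -0.7, -6.5]
opening: 0.0555
gripper_force: 30.0
```

Emit:
{"op": "step_arm", "data": {"moves": [[[0, 0, 0, 0, 5.2]]]}}

```text
clock: 15.8
tool_pos: [0.5906, -0.2679, 0.099]
orientation: [180.0, 0.1, -25.1]
force: [3.9, -0.6, -6.0]
opening: 0.0557
gripper_force: 30.0
```

Emit:
{"op": "step_arm", "data": {"moves": [[[0.1, 0, 0, 0, 5.2], [0, 0, -0.3, 0, 5.2], [0, 0, -0.3, 0, 5.2], [0, 0, -0.3, 0, 5.2], [0, 0, 0, 0, 5.2], [0, 0, 0, 0, 5.2]]]}}

```text
clock: 16.4
tool_pos: [0.5914, -0.2679, 0.0901]
orientation: [180.0, 0.1, -25.1]
force: [-0.2, 0.5, -7.5]
opening: 0.0554
gripper_force: 30.0
```

Emit:
{"op": "step_arm", "data": {"moves": [[[0, 0, -0.3, 0, 5.2], [0, 0, -0.3, 0, 5.2], [0, 0, -0.3, 0, 5.2], [0, 0, -0.2, 0, 5.2], [0, 0, 0, 0, 5.2], [0, 0, 0, 0, 5.2]]]}}

```text
clock: 17.0
tool_pos: [0.5919, -0.268, 0.0795]
orientation: [180.0, 0.0, -25.1]
force: [-0.1, -0.3, -6.7]
opening: 0.0554
gripper_force: 30.0
```

Emit:
{"op": "step_arm", "data": {"moves": [[[0, 0, -0.1, 0, 5.2], [0, 0, -0.1, 0, 5.2], [0, 0, -0.1, 0, 5.2], [0, 0, 0, 0, 5.2], [0, 0, 0, 0, 5.2]]]}}

```text
clock: 17.5
tool_pos: [0.5921, -0.2681, 0.0769]
orientation: [-180.0, -0.0, -25.1]
force: [-0.9, 0.4, -1.4]
opening: 0.0553
gripper_force: 30.0
```

Emit:
{"op": "step_arm", "data": {"moves": [[[0, 0, -0.07, 0, 5.2], [0, 0, 0, 0, 5.2], [0, 0, 0, 0, 8.7], [0, 0, 0, 0, 8.7], [0, 0, 0, 0, 8.7], [0, 0, 0, 0, 8.7], [0, 0, 3, 0, 8.7], [0, 0, 4, 0, 8.7], [0, 0, 3, 0, 8.7], [0, 0, 0, 0, 8.7]]]}}

```text
clock: 18.5
tool_pos: [0.5947, -0.2689, 0.1814]
orientation: [-179.9, -0.5, -25.0]
force: [0.4, 1.3, 0.6]
opening: 0.087
gripper_force: 0.0
```

Emit:
{"op": "step_arm", "data": {"moves": [[[-3, 4, 0, 0, 8.7], [-3, 4, 0, 0, 8.7], [-3, 4, 0, 0, 8.7], [-3, 4, 0, 0, 8.7], [-3, 4, 0, 0, 8.7], [-0.8, 2.3, 0, 0, 8.7], [0, 0, -3, 0, 8.7], [0, 0, -2, 0, 8.7], [0, 0, 0, 0, 8.7], [0, 0, 0, 0, 8.7]]]}}

```text
clock: 19.5
tool_pos: [0.4341, -0.0451, 0.1262]
orientation: [180.0, 0.0, -25.1]
force: [0.3, -0.7, 0.5]
opening: 0.087
gripper_force: 0.0
```

```bash
python3 - <<'E'
from h import *
print(ctrl.get_obs()["tool_pos"])
p,d=viewer.snapshot("top"); cv2.imwrite("pics/t1.png",p[130:260,110:370].repeat(3,0).repeat(3,1)); P=cloud(cam("top"),d).reshape(-1,3)
for m,z in (((.5905,-.267),.106),((.450,-.284),.109),((.561,.031),.088),((.434,-.045),.088),((.67,0),.088)):
    S=P[(abs(P[:,2]-z)<.006)&(np.linalg.norm(P[:,:2]-m,axis=1)<.036)]; print(len(S), S.mean(0) if len(S) else 0,(S.max(0)+S.min(0))/2 if len(S) else 0)
E
```

```text
[ 0.43405692 -0.045102    0.12617053]
207 [ 0.58835364 -0.26833361  0.10652747] [ 0.58953054 -0.26816158  0.10619106]
190 [ 0.45143399 -0.28735021  0.10741128] [ 0.45107711 -0.28850544  0.10861232]
0 0 0
0 0 0
204 [ 0.66832879 -0.00104547  0.08812213] [ 6.67443081e-01 -2.86472065e-04  8.79467111e-02]
```

View pics/t1.png

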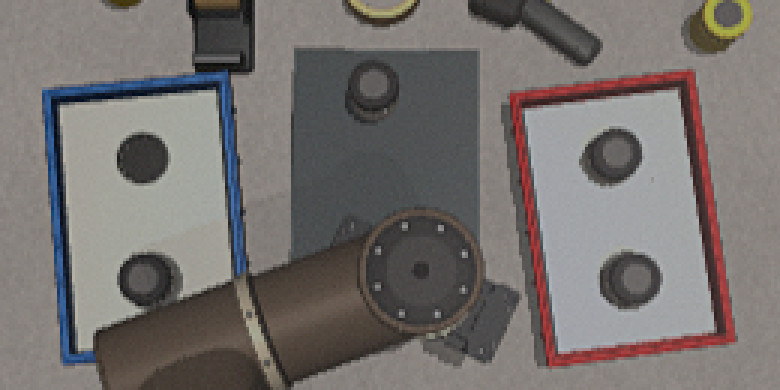

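The crop shows the red well filled, with its lid 0.106 m up (109 mm less about 3 mm of sink, so it is seated). The empty canister stands on the mat, and the blue free well is at (142,157) in the crop. Next is the hollow one.

Emit:
{"op": "step_arm", "data": {"moves": [[[0, 0, -3, 0, 8.7], [0, 0, -3, 0, 8.7], [0, 0, -1.2, 0, 8.7], [0, 0, 0, 0, 8.7], [0, 0, 0, 0, 5.2], [0, 0, 0, 0, 5.2], [0, 0, 0, 0, 5.2], [0, 0, 0, 0, 5.2], [0, 0, 0, 0, 5.2]]]}}

```text
clock: 20.45
tool_pos: [0.4343, -0.0449, 0.0544]
orientation: [-180.0, -0.0, -25.1]
force: [-0.8, 0.6, 4.1]
opening: 0.0555
gripper_force: 30.0
```

Emit:
{"op": "step_arm", "data": {"moves": [[[0, 0, 1, 0, 5.2], [0, 0, 3, 0, 5.2], [0, 0, 4, 0, 5.2], [0, 0, 4, 0, 5.2], [0, 2, 2.2, 0, 5.2], [1, 4, 0, 0, 5.2], [1, 4.5, 0, 0, 5.2], [1, 4.5, 0, 0, 5.2], [1, 4.5, 0, 0, 5.2], [1, 4.5, 0, 0, 5.2]]]}}

```text
clock: 21.45
tool_pos: [0.4833, 0.1966, 0.1962]
orientation: [180.0, 0.0, -25.1]
force: [0.5, -1.1, -4.1]
opening: 0.0552
gripper_force: 30.0
```

Emit:
{"op": "step_arm", "data": {"moves": [[[1, 4.5, 0, 0, 5.2], [0.6, 4, 0, 0, 5.2], [0, 2.5, 0, 0, 5.2], [0, 0, 0, 0, 5.2], [0, 0, 0, 0, 5.2], [0, 0, 0, 0, 5.2]]]}}

```text
clock: 22.05
tool_pos: [0.4994, 0.3041, 0.1958]
orientation: [179.9, 0.0, -25.1]
force: [0.7, -0.1, -3.7]
opening: 0.0557
gripper_force: 30.0
```

```bash
python3 well.py w2 .59 .262
```

```text
[0.49941596 0.30405045 0.19581254]
plate z 0.05074907304687676 5075
[ 223   62   55   58 2490] [250.45461847  90.74538153]
ellipse ((0.5896141529083252, 0.2643290162086487), (0.056506648659706116, 0.05672328546643257), 65.39852142333984) mean [0.59028078 0.26399572 0.052     ]
```

View pics/w2.png

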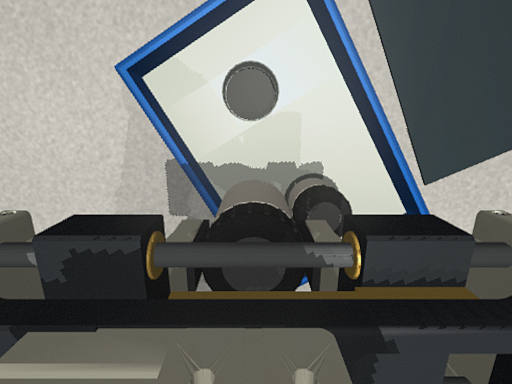

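The wrist view shows the blue free well at (250,91), which ray-casts to (0.590,0.264). I am adding the roughly 3 mm offset that fitted in the red well.

Emit:
{"op": "step_arm", "data": {"moves": [[[4.5, -2, 0, 0, 5.2], [4.5, -2, 0, 0, 5.2], [0.3, -0.1, 0, 0, 5.2], [0, 0, -3, 0, 5.2], [0, 0, -3, 0, 5.2], [0, 0, -2.3, 0, 5.2], [0, 0, 0, 0, 5.2], [0, 0, 0, 0, 5.2], [0, 0, 0, 0, 5.2]]]}}

```text
clock: 23.0
tool_pos: [0.594, 0.2643, 0.1149]
orientation: [-179.9, -0.1, -25.1]
force: [0.0, -0.0, -3.4]
opening: 0.0556
gripper_force: 30.0
```

Emit:
{"op": "step_arm", "data": {"moves": [[[0, 0, -0.2, 0, 5.2], [0, 0, -0.2, 0, 5.2], [0, 0, -0.2, 0, 5.2], [0, 0, -0.2, 0, 5.2], [0, 0, -0.2, 0, 5.2], [0, 0, -0.2, 0, 5.2], [0, 0, 0, 0, 5.2], [0, 0, 0, 0, 5.2]]]}}

```text
clock: 23.8
tool_pos: [0.5929, 0.264, 0.1008]
orientation: [180.0, 0.0, -25.1]
force: [0.7, -0.5, -3.8]
opening: 0.0556
gripper_force: 30.0
```

Emit:
{"op": "step_arm", "data": {"moves": [[[0, 0, -0.2, 0, 5.2], [0, 0, -0.2, 0, 5.2], [0, 0, -0.2, 0, 5.2], [0, 0, 0, 0, 5.2], [0, 0, 0, 0, 5.2]]]}}

```text
clock: 24.3
tool_pos: [0.5929, 0.264, 0.0948]
orientation: [180.0, 0.0, -25.1]
force: [0.5, 0.3, -4.2]
opening: 0.0558
gripper_force: 30.0
```

It is in the well and moving freely, so I continue to the floor.

Emit:
{"op": "step_arm", "data": {"moves": [[[0, 0, -0.3, 0, 5.2], [0, 0, -0.3, 0, 5.2], [0, 0, -0.3, 0, 5.2], [0, 0, -0.3, 0, 5.2], [0, 0, -0.2, 0, 5.2], [0, 0, 0, 0, 5.2], [0, 0, 0, 0, 5.2]]]}}

```text
clock: 25.0
tool_pos: [0.5929, 0.264, 0.0808]
orientation: [180.0, 0.0, -25.1]
force: [-0.3, 0.5, -4.2]
opening: 0.0556
gripper_force: 30.0
```

Emit:
{"op": "step_arm", "data": {"moves": [[[0, 0, -0.1, 0, 5.2], [0, 0, -0.1, 0, 5.2], [0, 0, -0.1, 0, 5.2], [0, 0, 0, 0, 5.2], [0, 0, 0, 0, 5.2]]]}}

```text
clock: 25.5
tool_pos: [0.5929, 0.264, 0.0779]
orientation: [180.0, 0.0, -25.1]
force: [-0.2, -0.3, -4.2]
opening: 0.0553
gripper_force: 30.0
```

Emit:
{"op": "step_arm", "data": {"moves": [[[0, 0, -0.1, 0, 5.2], [0, 0, -0.1, 0, 5.2], [0, 0, 0, 0, 5.2], [0, 0, 0, 0, 5.2]]]}}

```text
clock: 25.9
tool_pos: [0.593, 0.264, 0.0759]
orientation: [-180.0, -0.0, -25.1]
force: [-0.4, -0.9, -4.1]
opening: 0.0554
gripper_force: 30.0
```

Emit:
{"op": "step_arm", "data": {"moves": [[[0, 0, -0.1, 0, 5.2], [0, 0, 0, 0, 5.2], [0, 0, 0, 0, 5.2]]]}}

```text
clock: 26.2
tool_pos: [0.593, 0.2641, 0.075]
orientation: [-180.0, -0.0, -25.1]
force: [0.5, 0.3, -2.3]
opening: 0.055
gripper_force: 30.0
```

Emit:
{"op": "step_arm", "data": {"moves": [[[0, 0, -0.08, 0, 5.2], [0, 0, 0, 0, 5.2], [0, 0, 0, 0, 8.7], [0, 0, 0, 0, 8.7], [0, 0, 0, 0, 8.7], [0, 0, 0, 0, 8.7], [0, 0, 3, 0, 8.7], [0, 0, 4, 0, 8.7], [0, 0, 4, 0, 8.7], [0, 0, 0, 0, 8.7]]]}}

```text
clock: 27.2
tool_pos: [0.596, 0.2657, 0.191]
orientation: [-179.5, -0.3, -25.0]
force: [0.2, 0.3, 1.0]
opening: 0.0867
gripper_force: 0.0
```

Emit:
{"op": "step_arm", "data": {"moves": [[[-3, 4, 2, 0, 8.7], [-3, 4, 0, 0, 8.7], [-3, 5, 0, 0, 8.7], [-3, 5, 0, 0, 8.7], [-3, 5, 0, 0, 8.7], [-3, 5, 0, 0, 8.7], [0, 0, 0, 0, 8.7], [0, 0, 0, 0, 8.7], [0, 0, 0, 0, 8.7]]]}}

```text
clock: 28.1
tool_pos: [0.4323, 0.5122, 0.2025]
orientation: [180.0, -0.0, -25.1]
force: [0.2, -0.8, -0.1]
opening: 0.087
gripper_force: 0.0
```

```bash
python3 - <<'E'
from h import *
p,d=viewer.snapshot("top"); cv2.imwrite("pics/t2.png",p); P=cloud(cam("top"),d).reshape(-1,3)
for m,z in (((.591,-.267),.106),((.591,.264),.107),((.67,0),.088)):
    S=P[(abs(P[:,2]-z)<.006)&(np.linalg.norm(P[:,:2]-m,axis=1)<.036)]; print(len(S), S.mean(0),np.median(S[:,2]))
p,d=viewer.snapshot("scene"); cv2.imwrite("pics/s2.png",p)
E
```

```text
201 [ 0.58828036 -0.26890711  0.10630473] 0.1067478751029125
212 [0.58985706 0.26200606 0.10696944] 0.10729073965732816
200 [ 0.66779495 -0.0007045   0.08802784] 0.08828656610688701
```

View pics/s2.png

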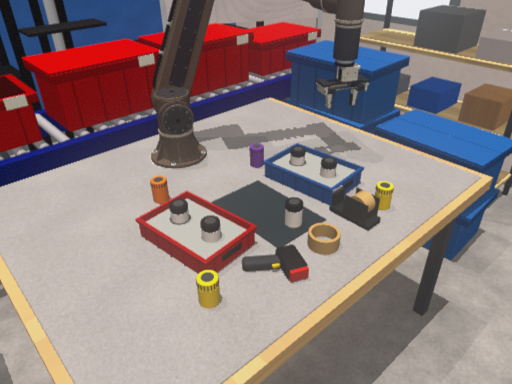

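The scene view shows both canisters seated, at (210,229) in red and (328,167) in blue. The empty one stands upright on the mat at (293,212), and the bystanders have not moved. Handing in.

```bash
python3 -c "
from plant import close_job
print(close_job())"
```

```text
the job is handed in; nothing more can be done
None
```

The job is handed in at about 28 s: the solid-hub canister (about 7 N) is seated in the red well, the hollow-hub one (about 4 N) in the blue well, and the empty one stands upright on the mat.

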